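# Hang a parts bin on the cleat board

### The job

Take the blue parts bin by its carry plate and, with the bin clearly leaning, gently set its angled rear strip down behind the lip of the board's cleat rail. Feel along the rail until the pin under the strip drops into the slot in the lip and the bin hangs level and fully locked, then let go; use only a light touch, never force it, and leave the other things where they are.

Things in the scene. Friction and masses are not known exactly. Their poses are not given: they have to be found in the camera images.
- bin: Blue open parts bin, 70 (x) x 90 (y) x 70 mm high, about 0.4 kg. Origin: centre of its underside; z up, +x to its rear. A carry plate 10 mm thick (along x) and 60 mm wide (along y) stands in its middle and rises to 115 mm: grasp it across x. Rear wall at x +35 mm, carrying the angled strip and the pin.
- grip (a point): Grasp point on the bin's carry plate, 95 mm above its underside, over its middle (axes as the bin's); the bin's rim lies 25 mm lower. On the way from bin to board stands a fixed vacuum pot 220 mm across, its valve and gauge reaching 280 mm high, at about x 0.48, y -0.02 m: carry the bin over or round it.
- strip (a point): Middle of the lower rear edge of the bin's aluminium strip, at x 54, z 43 mm in the bin's frame. The strip, 80 mm wide in y and 4 mm thick, slopes down and back at 45 degrees; its underside runs from x 35, z 62 to this edge.
- pin (a point): Middle of the bin's round steel locking pin, at x 39, y 0, z 57 mm in the bin's frame: 16 mm diameter, lying along the bin's x from x 35 to 43 mm, under the strip; its lowest line is at z 49 mm.
- board: Fixed bench-top hanging board: white upright panel 290 mm wide (y), 150 mm high, on a dark base plate 10 mm thick that reaches 107 mm forward. Origin: bench height, under the middle of the panel's front face; +x points into the panel (away from the robot), z up. A grey spacer bar on the panel (z 70 to 90 mm) stands 24 mm off it, with the cleat rail above.
- lip (a point): Board's middle on the top edge line of the cleat lip: x -19, y 0, z 132 mm in the board's frame. The 4 mm lip rises outward from the panel at 45 degrees, upper surface from x 0, z 113 to here; rail 212 mm long. One 20 mm slot, open at the top, cuts the lip. The rail is clamped with the slot's middle anywhere from y -35 to +35 mm on the board: not measured, see it or feel for it.
- hung (a point): Where the bin's origin is when locked and level, but for the slot's y: x -59, z 75 mm in the board's frame, bin axes parallel to the board's. With the pin still on top of the lip the level bin stays 8 mm too high, strip captured, and can be slid along y under light load; over the slot it drops. The groove wedges: contact forces are some 2 to 4 times the push, so keep it to a few newtons.
- sample_jar: Bystander: wide white jar with screw lid, 66 x 66 x 76 mm, origin under its middle.
- vial_1: Bystander: small vial with blue cap, 28 mm across, 66 mm high, origin under its middle.
- lab_timer: Bystander: white lab timer with three buttons, 56 x 64 x 18 mm, origin under its middle.
There are look-alikes about, which are no part of the job. There is more than one size of the bin; the one meant has the size given above.

How it is judged:
By the outcome, as a careful person would: the job done as asked, in the order asked, and still so for the second after the job is handed in, with the robot touching nothing.
It also fails if it takes over 72 s, if anything falls off the work surface, if the arm or the gripper's body presses on something with over 40 N, if the wrist force passes 120 N, or if a joint passes its speed limit or range.

### The arm

A 7-joint arm with a two-finger parallel gripper is mounted at the origin on a cart in front of the work surface, level with it; the furniture and walls round the work are solid. World frame = base frame: x ahead of the robot, y to its left, z up, the work surface at z = 0. Lengths are in m, angles in rad, forces in N, time in s.
With the tool pointing down it reaches from about 0.425 to 0.825 m from the base axis. Payload 3.6 kg.
Tool frame: the origin (TCP) lies where the fingers leave the gripper's body, on its centre line; the fingertips stand 73 mm ahead of it and the grasp point (between the pads) lies 54 mm ahead of it; x points along the fingers, y is the direction in which the jaws open and shut, and the axes are right-handed (so a half turn about x gives the same grasp; the last joint's range is limited). The gripper opens to 85 mm and grips with 20 to 120 N. Pads are 22 mm wide; open, the fingers measure 114 mm over their backs; the gripper's body (76 mm by 85 mm) begins 54 mm behind the grasp point. The pads swing forward as they close: fully open they stand 13 mm farther back than shut.
Start: joints at [-1.208, 0.615, -0.013, 1.423, 0.008, 1.103, -0.04], TCP at [0.247, 0.601, 0.304] pointing down, gripper open.
Joint ranges: [-3.12, 3.12], [-0.3, 2.06], [-1.34, 1.32], [0.26, 2.42], [-1.36, 4.5], [0.01, 1.98], [-2.84, 2.84]. Speed limits (rad/s): [2.79, 2.79, 3.14, 3.14, 3.14, 3.14, 3.14].

### API

Orientations are given as a unit quaternion [x, y, z, w].
In Python, from station import arm, snapshot, camera_info, ticket gives the robot as it stands. Calls block until the motion is done:
- arm.movep(position, orientation): joint-space move of the TCP to a pose.
- arm.line_to(position, velocity=0.15, ori=None): straight line of the TCP; ori=None keeps the orientation; velocity is the mean speed in m/s.
- arm.move_j(angles): joint-space move.
- arm.move_gripper(opening, effort=None): opening from 0.0 (shut) to 1.0 (fully open); effort is the grip in N (None keeps the last); returns when the fingers have stopped.
- arm.pause(seconds).
- arm.ik(position, orientation): joint angles nearest the present ones, or None.
- snapshot(name): name is "scene" or "top" or "wrist"; returns the picture (400x640x3 uint8, blue, green, red); there is no depth.
- camera_info(name): a dict with "fx", "fy", "cx", "cy" (pixels), "R" (3x3) and "t" (3): a world point X has camera coordinates R X + t; the wrist camera has in their place "T_tool_cam" (4x4, takes a point from camera to tool coordinates, whose origin is the TCP and whose axes are the tool frame's). Camera axes: x right, y down, z forward; pixel columns grow to the right and rows downward; lengths in m; the calibration is good to about 2 mm. A picture is of the moment at which its call begins: read the wrist's pose just before it. camera_info takes no time and is no camera call.
A pose or a line that the arm cannot do raises arm.MotionError and nothing moves.
- ticket.finish_job(): hands the job in, once; it reports no verdict.
Readings, each from a call of its own:
- arm.read_time(): time.
- arm.read_joint_positions(): joint angles.
- arm.read_dq(): joint speeds.
- arm.read_effort(): joint torques, N m.
- arm.read_tool_pos(): TCP position.
- arm.read_eef_rot(): TCP orientation.
- arm.read_ft_force(): force on the tool from outside, world axes, zero at the start.
- arm.read_wrist_torque(): the same for the moment, N m.
- arm.read_opening(): opening from 0.0 (shut) to 1.0 (fully open).
Only numpy, scipy, OpenCV 4.12 (cv2) and the standard library are available. Lean on these libraries where they do the work, as an engineer would, in place of code of your own. Each camera call takes 0.05 s, during which the arm holds its last target. There are 200 camera calls.

## Working session

There is one attempt and no reset: what is moved stays moved. The work goes in short steps, each a Python script; the robot and the scene stay as the last script left them, time stands still between calls to the robot, and variables do not carry over. Pictures are saved under pics/ and viewed, about 8 in all and at most 12, crops included, and the job is handed in when it is done.

```bash
ls; mkdir -p pics
python3 - <<'E'
from station import arm,snapshot,camera_info
import cv2,numpy as np
for n in ("scene","top"):
    cv2.imwrite(f"pics/{n}0.png",snapshot(n)); c=camera_info(n)
    R=np.array(c["R"]);t=np.array(c["t"]);print(n,c["fx"],c["cx"],c["cy"],(-R.T@t).round(3),R.round(3).tolist())
print(np.round(camera_info("wrist")["T_tool_cam"],3),arm.read_eef_rot(),arm.read_time(),arm.read_ft_force())
E
```

```text
pics
scene 505.00220192331483 328.9986054435515 188.90295308240468 [-0.786 -0.781  0.77 ] [[0.576, -0.817, 0.027], [-0.302, -0.242, -0.922], [0.76, 0.523, -0.386]]
top 376.3037621332189 326.2379506821761 201.36235841340988 [0.349 0.099 1.442] [[0.016, -1.0, -0.018], [-0.992, -0.013, -0.125], [0.124, 0.02, -0.992]]
[[ 0.001 -0.289  0.957 -0.071]
 [ 1.     0.    -0.001  0.001]
 [ 0.     0.957  0.289 -0.073]
 [ 0.     0.     0.     1.   ]] [ 0.13613723  0.69386132 -0.13774697  0.69357688] 0.1 [ 0.26388624 -0.2495723   0.11342898]
```

View pics/scene0.png

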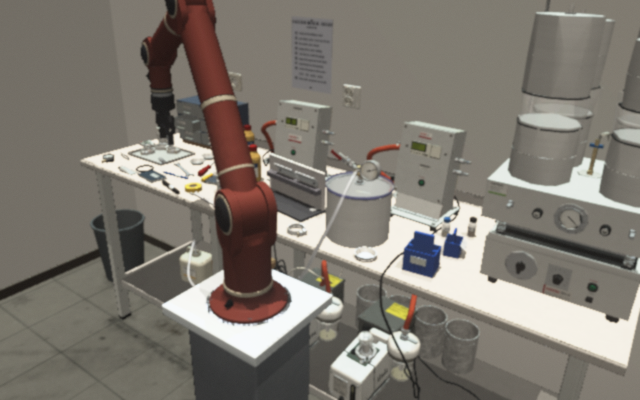

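View pics/top0.png

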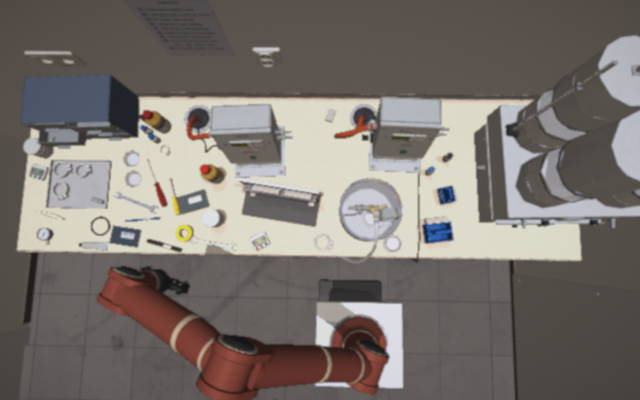

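The top view shows two blue bins: a larger one at about (438,232) and a smaller one at (446,195). The board with its dark base is at about (282,203). I expect the larger bin to be the 70x90 one, and I'll check that by measurement and an enlarged crop.

```bash
cat > h.py <<'E'
import numpy as np,cv2
from station import arm,snapshot,camera_info,ticket
from scipy.spatial.transform import Rotation as Ro
def ray(n,uv,z,pose=None):
    c=camera_info(n);uv=np.atleast_2d(uv).astype(float)
    d=np.c_[(uv[:,0]-c["cx"])/c["fx"],(uv[:,1]-c["cy"])/c["fy"],np.ones(len(uv))]
    if n=="wrist":
        p,q=pose;T=np.array(c["T_tool_cam"]);W=Ro.from_quat(q).as_matrix()
        o=np.array(p)+W@T[:3,3];D=d@(W@T[:3,:3]).T
    else:
        R=np.array(c["R"]);o=-R.T@np.array(c["t"]);D=d@R
    return o+D*((z-o[2])/D[:,2])[:,None]
def pix(n,X,pose=None):
    c=camera_info(n);X=np.atleast_2d(X)
    if n=="wrist":
        p,q=pose;T=np.array(c["T_tool_cam"]);W=Ro.from_quat(q).as_matrix()
        C=(X-(np.array(p)+W@T[:3,3]))@(W@T[:3,:3])
    else: C=X@np.array(c["R"]).T+np.array(c["t"])
    return np.c_[c["fx"]*C[:,0]/C[:,2]+c["cx"],c["fy"]*C[:,1]/C[:,2]+c["cy"]]
def quat(yaw,lean=0.):
    # tool x down, tool y along bin x (yaw = direction of bin +x); lean about bin y axis
    B=Ro.from_euler('z',yaw)*Ro.from_euler('y',lean)
    return (B*Ro.from_matrix(np.array([[0,1,0],[0,0,-1],[-1,0,0.]]).T.T)).as_quat()
E
python3 - <<'E'
from h import *
im=cv2.imread("pics/top0.png");hsv=cv2.cvtColor(im,cv2.COLOR_BGR2HSV)
m=cv2.inRange(hsv,(100,120,40),(130,255,255))
k,l,s,c=cv2.connectedComponentsWithStats(m)
for i in range(1,k):
    if s[i,4]>60:
        pts=np.argwhere(l==i)[:,::-1]; P=ray("top",pts,0.07)[:,:2].astype(np.float32)
        r=cv2.minAreaRect(P);print(s[i],np.round(r[0],3),np.round(r[1],3),round(r[2],1))
print("board pts z.15", ray("top",[(243,183),(322,197)],0.15).round(3).tolist())
a=cv2.resize(im[170:260,400:480],None,fx=5,fy=5,interpolation=cv2.INTER_CUBIC)
b=cv2.resize(im[170:260,230:310+20],(500,450),interpolation=cv2.INTER_CUBIC)[:, :400]
b=cv2.resize(im[170:235,235:330],None,fx=4,fy=4.,interpolation=cv2.INTER_CUBIC)
o=np.zeros((450,790,3),np.uint8);o[:450,:400]=a;o[:260,405:785]=b
sc=cv2.imread("pics/scene0.png")
o[265:445,405:785]=cv2.resize(sc[155:225,255:335+68],(380,180),interpolation=cv2.INTER_CUBIC)
cv2.imwrite("pics/crop1.png",o)
E
```

```text
[439 187  15  16 166] [ 0.552 -0.311] [0.053 0.046] 10.3
[424 223  28  19 434] [ 0.414 -0.279] [0.062 0.095] 8.0
board pts z.15 [[0.571, 0.418, 0.15], [0.526, 0.141, 0.15]]
```

View pics/crop1.png

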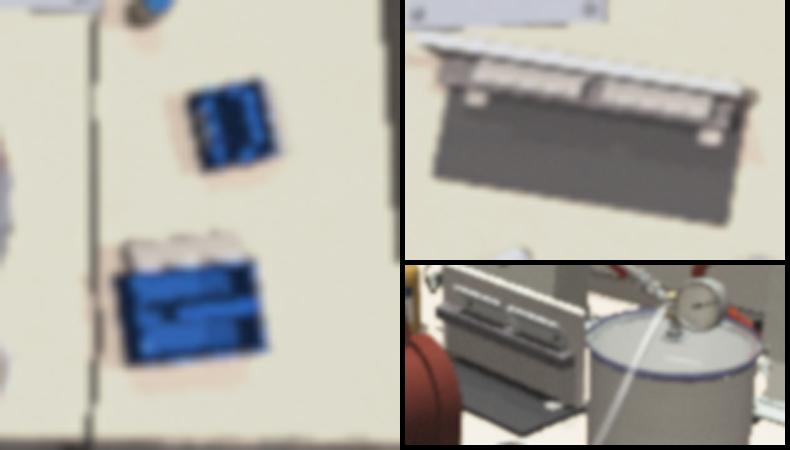

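The bin at (438,232) measures about 62x95 mm at the rim, with the pale strip on its far side, so it's the one meant. The one at (446,195) is only about 50 mm across. The slot appears at about (282,193) in the top view. Next I'll take one close wrist look at the board, then one at the bin.

```bash
cat >> h.py <<'E'
M=np.array([[0,1,0],[0,0,-1],[-1,0,0.]])
def quat(yaw,lean=0.,flip=False):
    "tool x down, tool y along bin +x (-x if flip); yaw of bin, lean about its y (bottom swings to -x)"
    B=Ro.from_euler('z',yaw)*Ro.from_euler('y',lean)*Ro.from_matrix(M)
    if flip: B=B*Ro.from_euler('x',np.pi)
    return B.as_quat()
E
python3 - <<'E'
from h import *
print("slot top view",ray("top",[(282,193)],.132).round(3))
yb,yc=np.radians(-9.2),np.radians(8)
for f in (0,1):
    for p,y,l in [([.5,.28,.42],yb,0),([.40,-.279,.46],yc,0),([.414,-.279,.149],yc,0),([.5,.28,.3],yb,.26),([.5,.28,.224],yb,0)]:
        j=arm.ik(p,quat(y,l,f));print(f,p,None if j is None else np.round(j,2))
E
```

```text
slot top view [[0.54  0.282 0.132]]
0 [0.5, 0.28, 0.42] [-0.79  0.42  0.38  1.47 -0.16  1.28 -0.56]
0 [0.4, -0.279, 0.46] [-0.11  0.33  0.95  1.62 -0.27  1.34  1.02]
0 [0.414, -0.279, 0.149] [ 0.3   0.64  0.37  2.02 -0.43  0.55  1.12]
0 [0.5, 0.28, 0.3] [-0.65  0.59  0.28  1.54 -0.31  1.27 -0.44]
0 [0.5, 0.28, 0.224] [-0.74  0.6   0.3   1.76 -0.23  0.82 -0.49]
1 [0.5, 0.28, 0.42] [-0.28  0.43 -0.42  1.45  0.18  1.3   2.27]
1 [0.4, -0.279, 0.46] [-0.2   0.38  1.14  1.62 -0.36  1.37 -2.02]
1 [0.414, -0.279, 0.149] [-0.1   0.92  1.13  2.03 -1.07  0.96 -1.37]
1 [0.5, 0.28, 0.3] [-0.16  0.63 -0.55  1.52  0.13  1.25  2.27]
1 [0.5, 0.28, 0.224] [-0.26  0.62 -0.46  1.74  0.35  0.86  2.1 ]
```

Run:
```python
from h import *
import json
yb,yc=np.radians(-9.2),np.radians(8)
p=arm.read_tool_pos();arm.line_to([p[0]+.05,p[1]-.05,.42],0.25)
poses={}
def look(n):
    poses[n]=[list(map(float,arm.read_tool_pos())),list(map(float,arm.read_eef_rot()))]
    cv2.imwrite(f"pics/{n}.png",snapshot("wrist"))
arm.movep([.5,.28,.42],quat(yb));look("wboard")
arm.movep([.45,0,.48],quat(0));arm.movep([.41,-.279,.42],quat(yc));look("wbin")
json.dump(poses,open("poses.json","w"));print(poses,arm.read_time())
a=cv2.imread("pics/wboard.png");b=cv2.imread("pics/wbin.png")
r=lambda i:cv2.rotate(i,cv2.ROTATE_90_COUNTERCLOCKWISE)[:600]
cv2.imwrite("pics/two.png",np.hstack([r(a)[:,:],r(b)])[:600])
```

```text
{'wboard': [[0.4989822179556082, 0.28228060502136076, 0.4193580729712488], [-0.5372464255461188, -0.4600935614096712, 0.537704907486557, -0.45886122679101704]], 'wbin': [[0.41147584645763025, -0.27732848045533126, 0.41976734324921955], [0.46334239436268654, 0.5346658552331777, -0.4626358014111539, 0.5342418591674438]]} 4.3917
```

View pics/two.png

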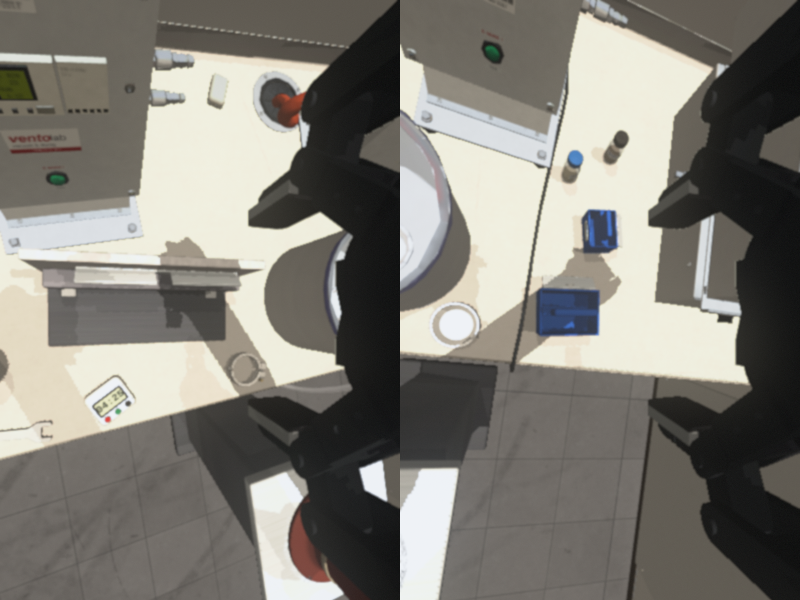

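The left half (board look) shows the panel top from about (22,250) to (262,266), the rail below it, and the base's front edge from (48,346) to (225,334). The right half shows the bin rim from (537,289) to (600,335). I'll measure both numerically and zoom in on the rail.

Run:
```python
from h import *
import json
P=json.load(open("poses.json"))
b=cv2.imread("pics/wbin.png");hsv=cv2.cvtColor(b,cv2.COLOR_BGR2HSV)
m=cv2.inRange(hsv,(100,100,20),(130,255,255))
k,l,s,c=cv2.connectedComponentsWithStats(m)
for i in range(1,k):
    if s[i,4]>300:
        X=ray("wrist",np.argwhere(l==i)[:,::-1],.07,P["wbin"])[:,:2]
        r=cv2.minAreaRect(X.astype(np.float32));print(s[i],np.round(r[0],4),np.round(r[1],3),round(r[2],1))
f=lambda q:[(639-v,u) for u,v in q]
print("base front",ray("wrist",f([(48,346),(225,334)]),.01,P["wboard"]).round(3).tolist())
print("panel top",ray("wrist",f([(22,250),(262,266)]),.15,P["wboard"]).round(3).tolist())
a=cv2.rotate(cv2.imread("pics/wboard.png"),cv2.ROTATE_90_COUNTERCLOCKWISE)[240:350,10:270]
z=cv2.resize(a,None,fx=3,fy=3,interpolation=cv2.INTER_CUBIC)
z2=cv2.resize(cv2.rotate(b,cv2.ROTATE_90_COUNTERCLOCKWISE)[262:342,120:220],None,fx=3,fy=3,interpolation=cv2.INTER_CUBIC)
o=np.zeros((z.shape[0]+z2.shape[0],z.shape[1],3),np.uint8);o[:z.shape[0]]=z;o[z.shape[0]:,:z2.shape[1]]=z2
cv2.imwrite("pics/z.png",o)
```

```text
[ 305  139   46   60 1730] [ 0.4145 -0.2854] [0.066 0.09 ] 6.9
base front [[0.475, 0.454, 0.01], [0.442, 0.168, 0.01]]
panel top [[0.589, 0.433, 0.15], [0.542, 0.157, 0.15]]
```

View pics/z.png

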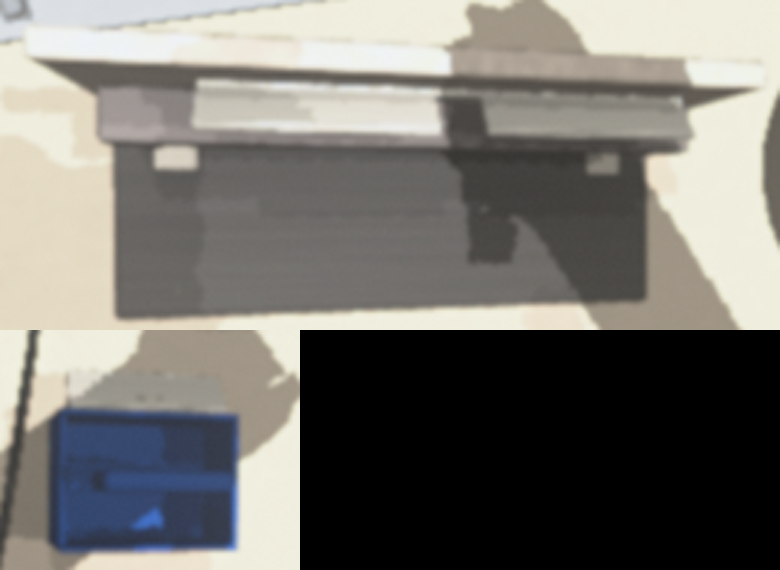

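Run:
```python
from h import *
import json
P=json.load(open("poses.json"))
f=lambda q:[(639-v,u) for u,v in q]
cb=lambda q:f([(10+x/3,240+y/3) for x,y in q])
cn=lambda q:f([(120+x/3,262+(y-330)/3) for x,y in q])
w=lambda n,q,z,k="wboard":print(n,(X:=ray("wrist",q,z,P[k])).round(4)[:,:2].tolist(),"yaw",np.degrees(np.arctan2(-(X[0]-X[-1])[0],(X[0]-X[-1])[1])).round(1))
w("lip front L,slotL,slotR,R",cb([(193,130),(443,136),(487,137),(690,138)]),.132)
w("lip rear L,R",cb([(196,82),(683,97)]),.113)
w("spacer front",cb([(100,142),(686,150)]),.09)
w("panel far top",cb([(30,28),(765,62)]),.15)
w("panel front top",cb([(35,60),(750,88)]),.15)
w("base front",cb([(117,318),(645,300)]),.01)
w("plate",cn([(100,481),(235,481)]),.115,"wbin")
w("rim front",cn([(58,548),(238,548)]),.07,"wbin")
w("rim back",cn([(55,410),(238,412)]),.07,"wbin")
X=ray("top",[(242.25,214.5),(317,226)],.01);print("top base front",X.round(3).tolist())
X=ray("top",[(253,189.7),(282.2,193.5),(312,198.5)],.132);print("top lip",X.round(3).tolist())
```

```text
lip front L,slotL,slotR,R [[0.5503, 0.3904], [0.5356, 0.2953], [0.5328, 0.2768], [0.5203, 0.1838]] yaw -8.3
lip rear L,R [[0.5714, 0.3882], [0.5405, 0.1754]] yaw -8.3
spacer front [[0.5545, 0.431], [0.5156, 0.1669]] yaw -8.4
panel far top [[0.59, 0.4351], [0.5484, 0.1511]] yaw -8.3
panel front top [[0.5789, 0.4353], [0.5379, 0.1603]] yaw -8.5
base front [[0.4745, 0.4524], [0.4311, 0.1699]] yaw -8.7
plate [[0.4094, -0.2557], [0.4182, -0.3165]] yaw 8.2
rim front [[0.3756, -0.2465], [0.3864, -0.3364]] yaw 6.9
rim back [[0.441, -0.2357], [0.4552, -0.3265]] yaw 8.9
top base front [[0.473, 0.45, 0.01], [0.433, 0.162, 0.01]]
top lip [[0.551, 0.386, 0.132], [0.539, 0.282, 0.132], [0.522, 0.176, 0.132]]
```

Board estimate: yaw -8.4°, panel face at 0.509 along its x axis, slot at about 0.360 along its y axis, so roughly 14 mm right of the board's middle. Bin estimate: (0.414,-0.286), yaw 8°. Now I'll grasp it.

```bash
cat >> h.py <<'E'
yb=np.radians(-8.4);XH=np.array([np.cos(yb),np.sin(yb),0]);YH=np.array([-np.sin(yb),np.cos(yb),0]);X0=.509
E_=np.array([.054,0,.043])
def pose_E(ex,y,ez,lean):
    "TCP pose putting the strip edge at board x=ex, z=ez, projected y; bin leaning"
    B=Ro.from_euler('z',yb)*Ro.from_euler('y',lean)
    e=XH*(X0+ex)+YH*y+[0,0,ez]
    return e+B.apply(np.array([0,0,.149])-E_),quat(yb,lean)
def F(n=3): return np.mean([arm.read_ft_force() for _ in range(n)],0)
E
python3 - <<'E'
from h import *
q=quat(np.radians(8)); b=np.array([.4142,-.286,0])
arm.move_gripper(.7)
arm.line_to(b+[0,0,.22],.2,q); arm.line_to(b+[0,0,.150],.08)
f0=F(); arm.move_gripper(0,60); print(arm.read_opening(),f0,F())
arm.line_to(b+[0,0,.20],.06); print(F(),arm.read_wrist_torque(),arm.read_opening())
arm.line_to(b+[0,0,.47],.2); arm.movep([.46,0,.49],quat(0))
p,q=pose_E(-.008,.374,.21,.26); arm.movep(p,q); arm.pause(.3)
t=arm.read_tool_pos();print(t-p,F(),arm.read_time(),arm.read_opening(),t,arm.read_eef_rot())
a=snapshot("wrist");s=snapshot("scene")
cv2.imwrite("pics/hov.png",np.hstack([cv2.rotate(a,cv2.ROTATE_90_COUNTERCLOCKWISE)[100:500],cv2.resize(s[130:230,240:340],(400,400))]))
E
```

```text
0.10950914896574593 [ 0.69332721 -0.81702209  0.61856375] [ 0.56163152 -0.8942569   1.8899452 ]
[ 0.38481357  0.11183993 -4.16378074] [-0.02883357 -0.02981074 -0.04289611] 0.10841471393606625
[ 0.00021736 -0.00068107  0.00085181] [-0.27972048  0.29078282 -3.11622119] 12.6667 0.10802601789829298 [0.52581082 0.2997617  0.3271715 ] [-0.4716302  -0.52722435  0.59041366 -0.38860154]
```

View pics/hov.png

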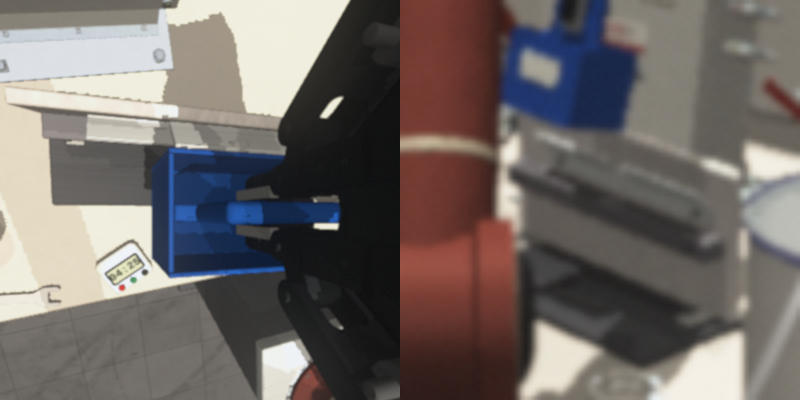

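The bin is held square and leaning 15°, and the rail behind it is clear. Next I'll lower it slowly and watch the force.

Run:
```python
from h import *
y,L,ex=.374,.26,-.009
p,q=pose_E(ex,y,.145,L); arm.line_to(p,.1,q); arm.pause(.2); f0=F(10); np.save("f0.npy",f0)
t=arm.read_time()
for z in np.arange(.144,.1135,-.001):
    p,q=pose_E(ex,y,z,L); arm.line_to(p,.02,q); f=F(5)-f0
    if z<.128 or abs(f).max()>1: print(round(z,4),f.round(2),(arm.read_tool_pos()-p).round(4))
    if np.linalg.norm(f)>2: break
print(arm.read_time()-t,arm.read_time())
```

```text
0.144 [-1.16 -0.32  0.01] [-0.      0.      0.0001]
0.143 [-0.85 -1.26  0.82] [-0.0001  0.     -0.0001]
0.14 [-1.18 -0.18  0.03] [-0.0001  0.     -0.0001]
0.133 [-1.18 -0.04  0.15] [-0.0001 -0.     -0.0001]
0.128 [-0.57 -0.86  0.48] [-0.     -0.     -0.0001]
0.127 [-0.21  0.4   0.41] [-0.     -0.     -0.0001]
0.126 [-0.06  0.11 -0.82] [-0.     -0.     -0.0001]
0.125 [-0.31 -0.91  0.3 ] [-0.0001 -0.     -0.0001]
0.124 [-0.25 -0.76  0.14] [0.0001 0.     0.    ]
0.123 [-0.96  0.03  3.51] [0.0001 0.     0.0004]
5.5 19.2667
```

Contact at an edge height of 0.123 m with +3.5 N, which matches the lip geometry. I'll now level the bin with the edge still captured behind the lip, then press it down lightly.

Run:
```python
from h import *
y=.374;f0=np.load("f0.npy")
for ex,z,L in [(-.009,.128,.26),(-.008,.129,.17),(-.0075,.129,.08),(-.007,.129,0)]:
    p,q=pose_E(ex,y,z,L); arm.line_to(p,.03,q); print(L,(F(8)-f0).round(2))
arm.pause(.2); f0=F(15); np.save("f1.npy",f0)
for z in np.arange(.1285,.121,-.0005):
    p,q=pose_E(ex,y,z,0); arm.line_to(p,.02,q); f=F(8)-f0
    print(round(z,4),f.round(2),(arm.read_tool_pos()-p).round(4))
    if f[2]>2 or np.linalg.norm(f)>4: break
print(arm.read_time(),arm.read_wrist_torque())
```

```text
0.26 [-1.39 -0.79 -0.29]
0.17 [ 0.63 -0.51  0.74]
0.08 [-0.97 -0.95  0.17]
0 [-0.49 -0.56 -1.03]
0.1285 [-0.92  0.81 -1.35] [ 0.0001 -0.0001 -0.0001]
0.128 [-0.6   0.7  -0.16] [-0. -0. -0.]
0.1275 [-0.65 -0.27 -0.83] [-0.0001  0.     -0.    ]
0.127 [-0.64 -0.06 -0.29] [ 0. -0. -0.]
0.1265 [-0.54  0.63 -0.17] [ 0.0001 -0.      0.0001]
0.126 [-1.34  0.11  1.02] [0.0001 0.     0.0002]
0.1255 [-1.98  0.24  3.35] [0.0001 0.     0.0004]
22.9417 [-0.07210144  0.14700878 -0.02715748]
```

The pin is riding on the lip: contact at about 0.126, as predicted for 8 mm too high. I'll slide toward the slot under about 2.5 N.

Run:
```python
from h import *
f0=np.load("f1.npy");y,z,ex=.374,.1257,-.007
zs=z
while y>.335:
    y-=.0007; p,q=pose_E(ex,y,z,0); arm.line_to(p,.02,q); f=F(8)-f0
    z+=np.clip(.00012*(f[2]-2.5),-.0005,.0005)
    print(round(y,4),round(z,5),f.round(1))
    if z<zs-.0015 or abs(f@YH)>5: break
print(arm.read_time())
```

```text
0.3733 0.12575 [-1.4  1.4  2.9]
0.3726 0.12581 [-1.   2.1  3. ]
0.3719 0.12565 [-0.2 -0.   1.2]
0.3712 0.12551 [-1.1 -0.4  1.3]
0.3705 0.12537 [ 0.6 -1.1  1.3]
0.3698 0.12503 [-0.5 -0.2 -0.3]
0.3691 0.12463 [-0.1  0.1 -0.9]
0.3684 0.12429 [-0.6  0.2 -0.3]
0.3677 0.12385 [-0.5  0.5 -1.1]
25.1917
```

The load has vanished and z is falling, so the pin has entered the slot's edge. I'll keep following it with the same light touch.

```bash
cat > s.py <<'E'
from h import *
f0=np.load("f1.npy");y,z,ex=.3677,.12385,-.007
while y>.335 and z>.1195:
    p,q=pose_E(ex,y,z,0); arm.line_to(p,.02,q); f=F(10)-f0
    fy=f@YH
    print(round(y,4),round(z,5),round(f@XH,1),round(fy,1),round(f[2],1))
    if abs(fy)>4: print("side");break
    if f[2]>1.5: y-=.0006          # still carried by the lip: move on
    z+=np.clip(.00012*(f[2]-2.5),-.0005,.0004)
print(arm.read_time())
E
python3 s.py
```

```text
0.3677 0.12385 -0.8 -0.0 1.1
0.3677 0.12368 -1.1 0.5 1.0
0.3677 0.12349 -0.7 -0.2 1.3
0.3677 0.12335 -0.8 -0.6 1.8
0.3671 0.12327 0.1 0.3 1.1
0.3671 0.1231 -1.7 -0.2 1.5
0.3671 0.12298 -0.4 -1.5 1.7
0.3665 0.12288 -0.1 0.2 0.8
0.3665 0.12267 -0.4 -1.4 2.0
0.3659 0.12261 -0.2 0.5 0.0
0.3659 0.12231 -1.1 -0.3 0.0
0.3659 0.12201 -0.9 -0.2 -0.1
0.3659 0.1217 -0.5 -0.4 -0.6
0.3659 0.12133 0.4 -1.4 0.2
0.3659 0.12105 -0.5 -1.1 -0.1
0.3659 0.12074 -1.0 -1.7 2.6
0.3653 0.12075 -1.2 -1.2 3.1
0.3647 0.12082 0.3 -1.3 0.7
0.3647 0.1206 0.3 -0.2 1.4
0.3647 0.12047 -1.2 0.8 1.1
0.3647 0.12031 0.7 0.9 3.1
0.3641 0.12038 0.8 1.3 1.7
0.3635 0.12028 2.0 2.3 1.5
0.3629 0.12016 2.4 2.4 1.1
0.3629 0.11999 2.4 1.4 2.9
0.3623 0.12003 1.7 2.4 3.8
0.3617 0.12019 2.8 2.8 0.8
0.3617 0.11998 2.7 2.7 5.2
0.3611 0.1203 3.7 2.8 3.4
0.3605 0.12042 4.1 2.6 2.0
0.3599 0.12036 4.8 3.8 2.5
0.3593 0.12035 4.1 4.0 2.7
0.3587 0.12038 3.7 3.6 2.3
0.3581 0.12036 3.7 4.4 2.5
side
33.6917
```

The vertical curve fits a slot centre of about y = 0.363, and the strip is now bearing on the lip (Fx>0, Fz>0). I'll go back to the slot centre to relieve the side load, then slide down the lip toward the panel.

```bash
cat > s2.py <<'E'
from h import *
f0=np.load("f1.npy");y,z,ex=.3629,.1208,-.007
p,q=pose_E(ex,y,z,0); arm.line_to(p,.02,q); f=F(10)-f0
print("centred",(f@XH).round(1),(f@YH).round(1),f[2].round(1))
for i in range(30):
    fx,fy,fz=f@XH,f@YH,f[2]
    if fx<-3 and fz>2: print("seated"); break
    y+=np.clip(.00015*fy,-.0005,.0005) if abs(fy)>1 else 0
    ex+=np.clip(.00015*(fx+2),-.0002,.0004)   # light push towards the panel
    z+=np.clip(.00012*(fz-2.5),-.0005,.0004)
    p,q=pose_E(ex,y,z,0); arm.line_to(p,.02,q); f=F(10)-f0
    print(round(ex,4),round(y,4),round(z,5),"F",(f@XH).round(1),(f@YH).round(1),f[2].round(1))
    if np.linalg.norm(f)>9: break
print(arm.read_time())
a=snapshot("wrist")
cv2.imwrite("pics/seat.png",cv2.resize(cv2.rotate(a,cv2.ROTATE_90_COUNTERCLOCKWISE)[150:420,:300],None,fx=2,fy=2))
E
python3 s2.py
```

```text
centred 4.0 -2.5 3.1
-0.0066 0.3625 0.12088 F 3.3 -1.6 2.3
-0.0062 0.3623 0.12086 F 1.9 -0.8 1.4
-0.0058 0.3623 0.12073 F 1.9 -0.5 0.7
-0.0054 0.3623 0.12051 F 0.6 -0.7 0.6
-0.005 0.3623 0.12029 F -0.6 1.5 0.0
-0.0048 0.3625 0.11999 F -0.2 1.1 -0.5
-0.0045 0.3627 0.11963 F -0.7 1.7 -1.0
-0.0044 0.3629 0.11921 F -2.7 0.0 0.9
-0.0045 0.3629 0.11901 F -3.0 -0.2 3.8
-0.0046 0.3629 0.11917 F -3.5 -1.8 2.7
seated
36.5833
```

View pics/seat.png

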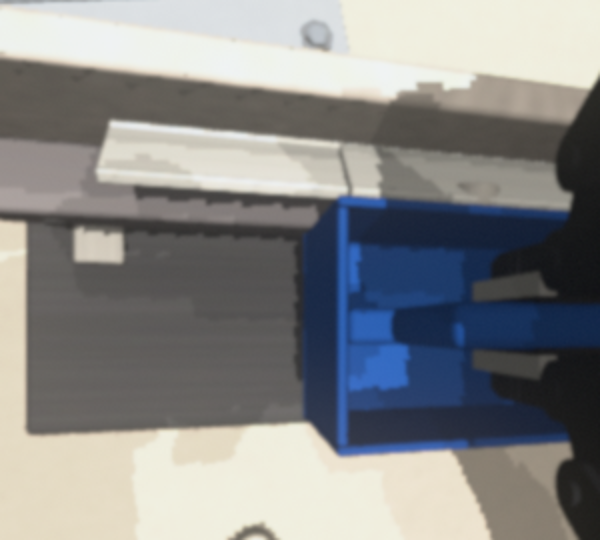

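Nearly seated, but the drop is about 6.8 mm of the expected 8, possibly because I'm pushing into the panel and wedging it. I'll relieve x, then press down lightly.

```bash
cat > s3.py <<'E'
from h import *
f0=np.load("f1.npy");y,z,ex=.3629,.1192,-.0046
f=np.zeros(3)
for i in range(22):
    fx,fy,fz=f@XH,f@YH,f[2]
    y+=np.clip(.00015*fy,-.0004,.0004) if abs(fy)>1 else 0
    ex+=np.clip(.00012*fx,-.0003,.0003)
    z+=np.clip(.00010*(fz-4),-.0003,.0003)
    p,q=pose_E(ex,y,z,0); arm.line_to(p,.02,q); f=F(10)-f0
    print(round(ex,4),round(y,4),round(z,5),"F",(f@XH).round(1),(f@YH).round(1),f[2].round(1))
    if np.linalg.norm(f)>9: break
print(arm.read_time(),arm.read_wrist_torque(),arm.read_tool_pos()-p)
E
python3 s3.py
```

```text
-0.0046 0.3629 0.1189 F -3.9 -1.7 6.4
-0.0049 0.3626 0.11914 F -2.9 -1.0 5.4
-0.0052 0.3626 0.11928 F -2.5 -0.9 2.7
-0.0055 0.3626 0.11915 F -2.4 -0.2 1.2
-0.0058 0.3626 0.11887 F -0.6 -1.1 1.3
-0.0059 0.3625 0.1186 F 0.1 0.2 4.2
-0.0058 0.3625 0.11861 F 0.8 -0.2 4.3
-0.0057 0.3625 0.11864 F 0.3 -0.2 4.5
-0.0057 0.3625 0.11869 F 2.5 -0.1 5.5
-0.0054 0.3625 0.11884 F 1.4 0.8 6.0
-0.0052 0.3625 0.11904 F 2.1 0.8 5.5
-0.005 0.3625 0.11919 F 1.3 0.9 5.0
-0.0048 0.3625 0.11929 F 1.2 2.0 3.0
-0.0047 0.3628 0.11919 F 0.6 0.2 3.3
-0.0046 0.3628 0.11912 F -0.7 0.7 5.3
-0.0047 0.3628 0.11925 F -1.0 0.6 3.7
-0.0048 0.3628 0.11922 F -0.9 0.3 3.2
-0.0049 0.3628 0.11914 F -1.7 0.6 4.3
-0.0051 0.3628 0.11917 F -0.2 0.5 2.2
-0.0051 0.3628 0.11899 F -0.4 0.4 4.4
-0.0052 0.3628 0.11903 F 0.1 -0.2 4.2
-0.0052 0.3628 0.11905 F -0.2 0.3 4.0
42.1333 [-0.22240629 -0.04371993 -0.11106083] [ 6.00874833e-05 -1.04108673e-04  2.04840936e-05]
```

The reading holds at about 4 N without going deeper. The remaining fraction of a millimetre looks like hand alignment: the wrist moment suggests one end of the strip bears first. I'll take off the load and let go, so the bin settles under its own weight, then check.

Run:
```python
from h import *
p,q=pose_E(-.0052,.3628,.1196,0); arm.line_to(p,.02,q); f0=np.load("f1.npy");print((F(10)-f0).round(1))
arm.move_gripper(.108,20); arm.pause(.2)
arm.move_gripper(.35); arm.pause(.5); print(arm.read_opening(),F(10).round(2),arm.read_wrist_torque())
p0=p
arm.line_to(p+[0,0,.12],.1)
P=[arm.read_tool_pos(),arm.read_eef_rot()]
a=snapshot("wrist");s=snapshot("scene");t=snapshot("top");print(arm.read_time(),P)
cv2.imwrite("pics/rel_w.png",a);cv2.imwrite("pics/rel_s.png",s);cv2.imwrite("pics/rel_t.png",t)
w=cv2.rotate(a,cv2.ROTATE_90_COUNTERCLOCKWISE)[180:420,:400]
w=cv2.resize(w,None,fx=1.25,fy=1.25)
s2=cv2.resize(s[140:230,240:340],(333,300),interpolation=cv2.INTER_CUBIC);w=cv2.resize(w,(460,300))
t2=cv2.resize(t[170:240,230:340],(460,293),interpolation=cv2.INTER_CUBIC)
o=np.zeros((595,795,3),np.uint8);o[:300,:460]=w;o[:300,462:795]=s2;o[302:595,:460]=t2
cv2.imwrite("pics/rel.png",o)
```

```text
[0.9 0.5 0.7]
0.3501747390286808 [0.31 0.09 0.68] [ 0.00514002  0.04435878 -0.01249486]
45.1333 [array([0.4976292 , 0.29316897, 0.34482941]), array([-0.53470349, -0.46215802,  0.53584189, -0.46192598])]
```

View pics/rel.png

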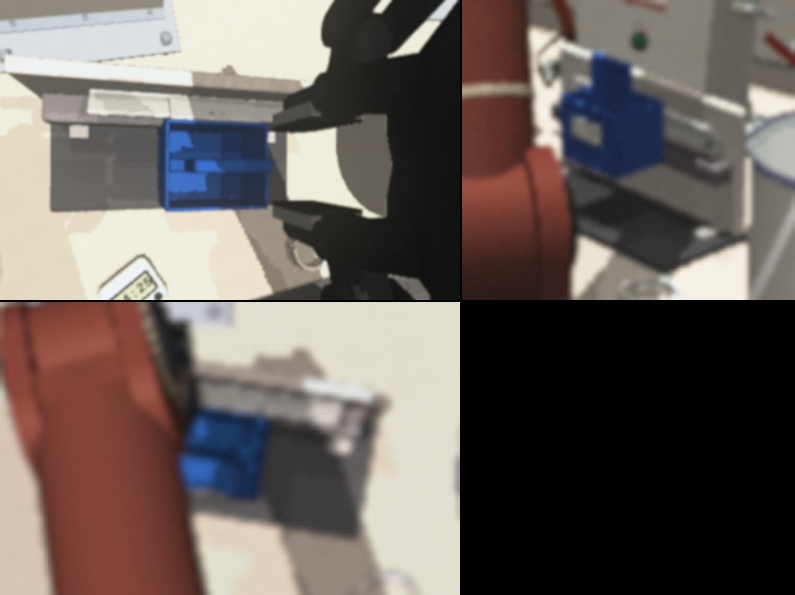

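It hangs level after release. To confirm the seating height, I'll touch the plate's top lightly with the closed fingertips. Expected TCP height is about 0.263 if locked and 0.271 if the pin is still on the lip.

Run:
```python
from h import *
arm.move_gripper(0,20)
b=arm.read_tool_pos()
for dy in (0,.02,-.02):
    c=b+YH*dy; 
    arm.line_to([c[0],c[1],.272 if dy else .280],.15); arm.pause(.15); f0=F(10)
    z=arm.read_tool_pos()[2]
    while z>.258:
        z-=.0007; arm.line_to([c[0],c[1],z],.03); f=F(6)-f0
        if f[2]>2.5: break
    print(dy,round(z,4),f.round(1)); arm.line_to([c[0],c[1],.275],.1)
arm.line_to([b[0],b[1],.36],.15); print(arm.read_time())
```

```text
0 0.2618 [-1.5 -0.2  5.8]
0.02 0.2619 [-1.6 -0.1  4.9]
-0.02 0.262 [-1.7 -0.   5.5]
62.8417
```

```bash
python3 -c "
from h import *
print(arm.read_ft_force());ticket.finish_job()"
```

```text
[ 0.87607083 -1.18245464 -0.03416534]
the job is handed in; nothing more can be done
```

The blue bin is hanging on the cleat rail, level and, by my checks, locked in the slot. I let go and handed the job in with the robot's clock at about 63 s of the 72 s allowed.

**What I did:** I gripped the 70x90 mm bin by its carry plate and carried it over the pot. Leaning it 15°, I set the strip behind the lip (contact about 3.5 N) and levelled it with the pin resting on the lip. Sliding it along at about 2–3 N, the pin dropped into the slot about 11 mm along. I settled it with single-digit forces (highest reading about 7.5 N), took off the load and released.

**Last checks:**
- **Height:** light fingertip touches (5–6 N) on the plate top at its middle and 20 mm to each side stopped at TCP heights of 0.2618, 0.2619 and 0.2620 m. I expected about 0.263 m if locked and 0.271 m if the pin were still on the lip.
- **Level:** those three readings agree to 0.2 mm, so it hangs level side to side.
- **Gripper clear:** it was raised well above the bin before I handed in.

**What disagreed:**
- **Drop while held:** before release I measured only about 7 mm of the expected 8 mm drop. The touch heights after release suggest it then settled fully.
- **Side load:** while searching I slid a few millimetres past the slot's middle, and the side force reached about 4.4 N before I moved back.
- **Not checked:** I did not try the bin sideways after release to feel the pin hold. I did not measure the bystanders again, though I touched nothing near them.

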